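# Shut down and guard the desktop printer's power

### The arm

A 7-joint arm with a two-finger parallel gripper is mounted at the origin on the work surface. World frame = base frame: x ahead of the robot, y to its left, z up, the work surface at z = 0. Lengths are in m, angles in degrees, forces in N, time in s.
With the tool pointing down it reaches from about 0.425 to 0.875 m from the base axis. Payload 4.7 kg.
Tool frame: the origin (TCP) lies at the very end of the fingers, on their centre line; the grasp point (between the pads) lies 19 mm behind it; z points along the fingers, y is the line along which they close (so a half turn about z gives the same grasp; the last joint's range is limited). The gripper opens to 87 mm and grips with 3 to 60 N. Pads are 19 mm wide; open, the fingers measure 117 mm over their backs; the gripper's body (75 mm by 190 mm) begins 51 mm behind the grasp point.
Start: joints at [-70.239, 18.392, -4.016, 83.108, 1.295, 78.541, -3.26], TCP at [0.211, 0.615, 0.223] pointing down, gripper open.
Joint ranges: [-163.93, 163.93], [-17.29, 119.83], [-79.2, 71.16], [3.27, 140.29], [-89.18, 269.18], [5.43, 117.66], [-154.24, 154.24]. Speed limits (degrees/s): [147.25, 147.25, 180, 180, 180, 180, 180].

### API

Orientations are given as [roll, pitch, yaw] about the fixed x, y, z axes, in that order (R = Rz(yaw) Ry(pitch) Rx(roll)).
In Python, from cell import get_obs, cams, ticket, finder gives the robot as it stands.
- The arm moves only by the shell command python3 -m creep 'ROWS' [FORCE]. ROWS is text: rows parted by semicolons, each of 5 numbers parted by spaces: the shift along the world's x, y, z in m, then the turn about the world's z in degrees, then the finger opening in m, from 0 to 0.087. A call has 1 to 8 rows; each row shifts and turns the commanded pose from where the row before left it; what a row does not reach is not made up. A row lasts 1/8 s, in which the tool goes at most 62.5 mm and 10.7 degrees, less where a joint would pass 70% of its speed; a pose out of reach is approached as far as the arm can. A call with a gripper value outside its range is refused whole. The fingers move at their own pace and stop on an object; FORCE is the grip in N (left out, the last holds). Time passes only in rows, so rows that do not move let the fingers close. It gives the time, the measured TCP pose, the force, the opening and the grip force at its end, in the units of the state.
- get_obs(): the state, without advancing time (a new reading comes with each control period).
- cams.read_camera(name): name is "scene" or "top" or "wrist"; returns the picture (400x640x3 uint8, red, green, blue); there is no depth.
- cams.calibration(name): a dict with "fx", "fy", "cx", "cy" (pixels), "extrinsics" (4x4, takes a point from world to camera coordinates). Camera axes: x right, y down, z forward; pixel columns grow to the right and rows downward; lengths in m; the calibration is good to about 2 mm. A picture is of the moment at which its call begins: read the wrist's pose just before it. calibration takes no time and is no camera call; for the wrist camera it gives the pose at the moment of the call.
- ticket.sign_off(): hands the job in; it is judged then, once.
Trained networks look in the newest picture that a camera, given by its name, has taken for a name from the list of things; names that differ only in an ending like _2 or _b are one class to them, and where a whole thing is asked for, a point or a joint stands for the part that bears it (a point fixed in the world has none). Each returns a list of dicts, best first, with "p" (0 to 1); they miss things now and then, are a little off and sometimes report something else, mostly with a low value. They report only what shows in the picture. A call takes as long as a camera call. They do not tell look-alikes from the thing itself.
- finder.masks_of(name, camera): "mask" (400x640 bool, what is visible of it) and "xy" ([column, row] in pixels, amid what is visible of it).
- finder.tip_of(name, camera): "xy" ([column, row] in pixels: a listed point, or the origin of a listed thing).
The state is a dict: "time_s": time; "qpos": joint angles; "joint_velocities": joint speeds; "effort": joint torques, N m; "tool_pos": TCP position; "tool_rot": TCP orientation; "force": force on the tool from outside, world axes, zero at the start; "wrist_torque": the same for the moment, N m; "grip_width": finger opening in m; "grasp_force": force on a finger pad.
Only numpy, scipy, OpenCV 4.12 (cv2) and the standard library are available. Lean on these libraries where they do the work, as an engineer would, in place of code of your own. Each camera call takes 0.05 s, during which the arm holds its last target. There are 200 camera calls.

### The job

The desktop 3D printer is on and needs to be made safe for service. Flip the heater switch (the wide flat paddle) off, then turn the rotary isolator off, then push the power supply's bleed plunger fully down and keep it down for a good second and a half before letting it up, and last swing the guard cover fully shut over the isolator. Leave the fan switch (the thin lever with a ball) on, never press the plunger while the isolator is on, and do not disturb the glue pot, printed bracket or steel nut lying about.

Things in the scene. Friction and masses are not known exactly. Their poses are not given: they have to be found in the camera images.
- heater_box: Heater switch box, white, 70 (x) x 60 (y) x 40 mm high, fixed to the desk; a grey 46 x 50 x 4 mm plate on top. Origin: centre of its underside. The box and the fan box may stand in either of two places. Its paddle starts leaning to the box's -x side (on) and goes to its +x side (off), where a small steel stud marks off.
- heater (a joint): Angle of the heater paddle, a black flat paddle 40 mm wide (along the box's y), 8 mm thick, 55 mm long from its hinge. The hinge runs along the box's y, 38 mm above the desk over the box's centre. 0 = on (leans 0.5 rad to -x), 1.0 = off (leans 0.5 rad to +x). An over-centre spring snaps it to the nearer end; it takes about 3 N at the tip.
- heater_tip (a point): Middle of the paddle's top edge, 55 mm from the hinge.
- fan_box: Fan switch box, same white box as the heater's (70 x 60 x 40 mm), fixed. Origin: centre of its underside.
- fan (a joint): Angle of the fan lever, a thin 8 mm steel rod with an 18 mm black ball at its end, hinged like the paddle. 0 = on (leans to the box's -x), 1.0 = off. It starts on and must stay on.
- fan_tip (a point): Near the top of the fan lever's ball, 55 mm from the hinge.
- isolator_box: White isolator box, 110 (x) x 100 (y) x 45 mm high, fixed to the desk. Origin: centre of its underside. On its -x edge two 12 mm square posts (at y +-44 mm), 93 mm high, carry the guard cover's hinge. May stand on the left or on the right.
- isolator (a joint): Angle of the isolator's black handle about the upright axis through the box's centre: hub 38 mm across, one arm 14 mm wide, 50 mm long, 52 to 76 mm above the desk. 0 = on (arm points to the box's +x), 1.571 = off (a quarter clockwise seen from above; arm points to -y, where a steel stud marks off). A spring snaps it to the nearer end; about 4 N at 40 mm from the axis.
- isolator_tip (a point): Point on the isolator's arm 40 mm from the axis, at mid height (64 mm above the desk).
- cover (a joint): Angle of the grey guard cover, a plate 100 mm long, 90 mm wide, 4 mm thick with a 26 mm down-turned front lip. 0 = shut (level, 90 mm above the desk, over the handle), 1.571 = upright, starts at 2.0 to 2.4 (leaning back to the box's -x side, past upright). A stiff hinge holds it wherever it is left; about 1 to 2 N at the edge moves it.
- cover_hinge (a point): Middle of the cover's hinge line, which runs along the isolator box's y, 49 mm to -x of the box's centre, 90 mm above the desk.
- cover_edge (a point): Middle of the cover's free edge, 103 mm from the hinge.
- supply: Aluminium power supply, 98 (x) x 160 (y) x 42 mm high, fixed to the desk. Origin: centre of its underside. The plunger stands in a dark 32 mm collar, 12 mm high, on its top, 45 mm to -y of its centre. May stand on the left or on the right.
- plunger (a joint): Travel of the bleed plunger: 0 = up, 0.012 m = fully down against its stop. Spring: 2 N at first, 7 N at the stop; comes back up by itself.
- plunger_top (a point): Centre of the top of the plunger's black mushroom head (30 mm across), 82 mm above the desk when up.
- glue: Bystander: white glue pot with a black cap, 28 mm across, 90 mm high, loose. Origin: centre of its underside.
- bracket: Bystander: white printed L-shaped bracket, 50 x 40 x 44 mm high, loose. Origin: centre of its underside.
- nut: Bystander: steel round nut, 32 mm across, 14 mm high, loose. Origin: centre of its underside.
Things that resemble listed ones, but are neither listed nor needed, are in the scene too. What is shaped like the heater_box but red or yellow is not meant.

How it is judged (in metres and radians):
On the way, in this order (a step that is already met when the one before it is completed fails the run):
1. the heater paddle is off (value of joint heater above 0.85 rad), for 0.2 s.
2. the isolator is off, with the heater still off (value of joint isolator above 1.4 rad and value of joint heater above 0.85 rad), for 0.2 s.
3. the plunger is held fully down for a second, with the isolator off (value of joint plunger above 0.0105 m and value of joint isolator above 1.4 rad), for 1 s.
4. the cover is shut, with isolator and heater off (all of step 2 and value of joint cover below 0.08 rad), for 0.2 s.
At the end, for the whole second after the job is handed in: Heater paddle off (over 0.85 rad), isolator off (over 1.4 rad), cover shut (under 0.08 rad), fan lever on (under 0.2 rad), plunger up (under 2 mm) (all of step 4 and value of joint fan below 0.2 rad and value of joint plunger below 0.002 m); the robot touches nothing.
It fails at once if the fan switch is pushed off (past half way) (value of joint fan above 0.5 rad).
It fails at once if the plunger is pressed (more than 6 mm) while the isolator is on (value of joint plunger above 0.006 m and value of joint isolator below 0.785 rad).
It fails at once if the glue is moved more than 25 mm (distance of glue from where it was at the start of the episode above 0.025 m).
It fails at once if the bracket is moved more than 25 mm (distance of bracket from where it was at the start of the episode above 0.025 m).
It fails at once if the nut is moved more than 25 mm (distance of nut from where it was at the start of the episode above 0.025 m).
It also fails if it takes over 62 s, if anything falls off the work surface, if the arm or the gripper's body presses on something with over 40 N, if the wrist force passes 120 N, or if a joint passes its speed limit or range.

## Working session

There is one attempt and no reset: what is moved stays moved. The work goes in short steps, Python scripts to look and compute and a shell command to move; the robot and the scene stay as the last step left them, time stands still between calls to the robot, and variables do not carry over. Pictures are saved under pics/ and viewed, at most 10 in all, crops included, and the job is handed in when it is done.

```bash
mkdir -p pics
cat > h.py <<'E'
import numpy as np, cv2
from cell import get_obs, cams, ticket, finder
def proj(c,P):
    K=cams.calibration(c);p=K["extrinsics"]@np.append(P,1);return np.array([K["fx"]*p[0]/p[2]+K["cx"],K["fy"]*p[1]/p[2]+K["cy"]])
def ray(K,xy):
    E=K["extrinsics"];R=E[:3,:3];t=E[:3,3]
    d=R.T@np.array([(xy[0]-K["cx"])/K["fx"],(xy[1]-K["cy"])/K["fy"],1]);return -R.T@t,d/np.linalg.norm(d)
def atz(K,xy,z):
    o,d=ray(K,xy);return o+d*(z-o[2])/d[2]
def tri(obs):
    A=np.zeros((3,3));b=np.zeros(3)
    for K,xy in obs:
        o,d=ray(K,xy);M=np.eye(3)-np.outer(d,d);A+=M;b+=M@o
    X=np.linalg.solve(A,b)
    return X,[np.linalg.norm((np.eye(3)-np.outer(d,d))@(X-o)) for o,d in [ray(K,x) for K,x in obs]]
E
python3 - <<'E'
from h import *
Z=dict(heater_box=0,fan_box=0,isolator_box=0,supply=0,glue=0,bracket=0,nut=0,heater_tip=.086,fan_tip=.086,isolator_tip=.064,cover_hinge=.09,plunger_top=.082,cover_edge=.17)
for c in("top","scene"):
    im=cams.read_camera(c);cv2.imwrite(f"pics/{c}0.png",im[:,:,::-1]);K=cams.calibration(c)
    for n,z in Z.items():
        print(c,n,[(round(r["p"],2),np.round(r["xy"]).astype(int).tolist(),atz(K,r["xy"],z)[:2].round(3).tolist()) for r in finder.tip_of(n,c)[:4]])
print(get_obs()["time_s"])
E
```

```text
top heater_box [(0.9, [341, 127], [0.843, 0.017]), (0.82, [332, 195], [0.661, 0.036]), (0.78, [376, 206], [0.635, -0.075])]
top fan_box [(0.56, [364, 254], [0.514, -0.043])]
top isolator_box [(0.74, [361, 252], [0.519, -0.038]), (0.73, [436, 242], [0.549, -0.219]), (0.55, [332, 199], [0.649, 0.036])]
top supply [(0.58, [243, 215], [0.604, 0.255])]
top glue [(0.48, [306, 163], [0.742, 0.105])]
top bracket [(0.75, [376, 161], [0.753, -0.075])]
top nut [(0.67, [203, 298], [0.403, 0.336])]
top heater_tip [(0.55, [382, 208], [0.611, -0.075]), (0.52, [334, 204], [0.618, 0.033]), (0.38, [340, 120], [0.824, 0.023])]
top fan_tip [(0.65, [370, 264], [0.485, -0.049])]
top isolator_tip [(0.79, [435, 219], [0.594, -0.202])]
top cover_hinge [(0.93, [452, 258], [0.503, -0.228])]
top plunger_top [(0.67, [254, 204], [0.616, 0.215])]
top cover_edge [(0.69, [467, 287], [0.44, -0.229])]
scene heater_box [(0.81, [326, 222], [0.648, 0.034]), (0.67, [381, 250], [0.847, 0.021]), (0.64, [321, 200], [0.575, 0.115]), (0.6, [301, 241], [0.632, -0.075])]
scene fan_box [(0.86, [274, 219], [0.502, -0.042])]
scene isolator_box [(0.69, [253, 261], [0.563, -0.213]), (0.68, [314, 151], [0.396, 0.331]), (0.34, [317, 198], [0.56, 0.112])]
scene supply [(0.66, [352, 180], [0.607, 0.256])]
scene glue [(0.7, [361, 218], [0.73, 0.108]), (0.62, [203, 204], [0.262, -0.112]), (0.25, [353, 181], [0.61, 0.254])]
scene bracket []
scene nut [(0.37, [314, 149], [0.39, 0.341])]
scene heater_tip [(0.68, [321, 200], [0.633, 0.029]), (0.57, [369, 225], [0.807, 0.013]), (0.53, [296, 220], [0.622, -0.08])]
scene fan_tip [(0.4, [268, 198], [0.495, -0.049])]
scene isolator_tip [(0.68, [258, 247], [0.585, -0.209])]
scene cover_hinge []
scene plunger_top [(0.61, [350, 172], [0.631, 0.2]), (0.55, [267, 196], [0.48, -0.039])]
scene cover_edge [(0.9, [204, 207], [0.441, -0.246]), (0.56, [257, 246], [0.655, -0.279])]
1.4
```

View pics/top0.png

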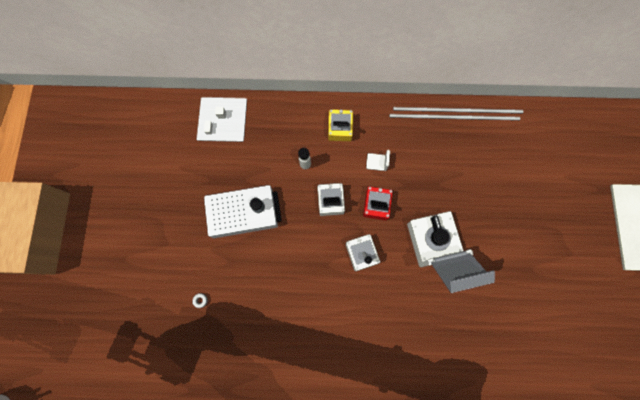

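View pics/scene0.png

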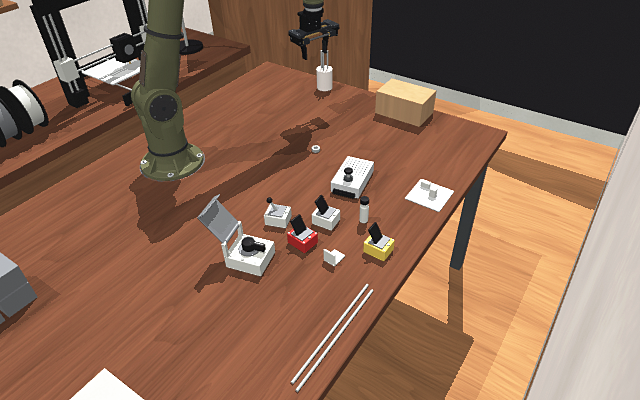

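Top view: white paddle box (332,199), red box (379,203), yellow box (341,125), and the fan box with the ball lever (363,253). The heater must be the white paddle box at (332,199), as red and yellow are excluded. The isolator is at (436,240), with its cover leaning back toward the robot. The supply is at (243,212) with its plunger at (257,205), and the nut is at (200,300). I'll move in for a close wrist view.

```bash
python3 -m creep '0.03 -0.05 0.015 0 0;0.03 -0.05 0.015 0 0;0.03 -0.05 0.015 0 0;0.03 -0.05 0.015 0 0;0.03 -0.05 0.015 0 0;0.03 -0.05 0.015 0 0;0.03 -0.05 0.015 0 0;0.03 -0.05 0.015 0 0' && python3 -m creep '0.01 -0.05 0 0 0;0.01 -0.05 0 0 0;0.01 -0.05 0 0 0;0.01 -0.05 0 0 0;0 0 0 0 0'
python3 - <<'E'
from h import *
o=get_obs();print(o["tool_pos"],o["tool_rot"],o["time_s"])
K=cams.calibration("wrist");im=cams.read_camera("wrist");cv2.imwrite("pics/w1.png",im[:,:,::-1])
np.savez("w1.npz",**{k:np.array(v) for k,v in K.items() if k in("fx","fy","cx","cy","extrinsics")})
for n in("heater_tip","fan_tip","heater_box","fan_box","isolator_tip","isolator_box","cover_edge","cover_hinge","plunger_top","supply"):
    print(n,[(round(r["p"],2),np.round(r["xy"]).astype(int).tolist()) for r in finder.tip_of(n,"wrist")[:4]])
E
```

```text
time_s: 2.4
tool_pos: [0.4519, 0.213, 0.3434]
tool_rot: [179.9, 0.0, 161.1]
force: [1.2, 0.7, -0.3]
grip_width: 0.0147
grasp_force: 0.0
time_s: 3.02
tool_pos: [0.4915, 0.0096, 0.3432]
tool_rot: [-180.0, 0.1, 160.5]
force: [0.8, 1.4, 0.3]
grip_width: 0.0005
grasp_force: 0.0
[0.49151979 0.00961064 0.3431853 ] [-1.79998271e+02  8.46377201e-02  1.60539776e+02] 3.025
heater_tip [(0.57, [373, 248])]
fan_tip [(0.77, [279, 180])]
heater_box [(0.9, [369, 240]), (0.71, [299, 256])]
fan_box [(0.7, [293, 184])]
isolator_tip [(0.89, [206, 268])]
isolator_box [(0.9, [199, 235])]
cover_edge [(0.96, [74, 214])]
cover_hinge [(0.82, [155, 233]), (0.64, [295, 179]), (0.38, [200, 236])]
plunger_top [(0.74, [500, 202]), (0.34, [296, 183])]
supply [(0.56, [501, 173]), (0.24, [281, 183])]
```

View pics/w1.png

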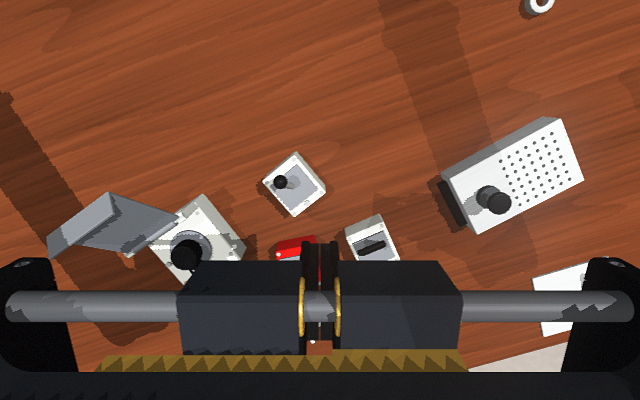

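Wrist view: the white heater box with its black paddle is at (372,240), red behind at (297,248), fan ball lever at (290,183), isolator at (195,240) and plunger at (493,199). Next I'll triangulate, rectify the plane at box-top height for the yaws, and confirm the heater.

Run:
```python
from h import *
w=dict(np.load("w1.npz"));KT=cams.calibration("top");KS=cams.calibration("scene")
T=dict(heater_tip=((334,204),(321,200),(373,248)),fan_tip=((370,264),(268,198),(279,180)),isolator_tip=((435,219),(258,247),(206,268)),cover_edge=((467,287),(204,207),(74,214)),plunger_top=((254,204),(350,172),(500,202)),supply=((243,215),(352,180),None),isolator_box=((436,242),(253,261),(199,235)),heater_box=((332,195),(326,222),(369,240)),cover_hinge=((452,258),None,(155,233)))
for n,v in T.items():
    X,r=tri([(k,p) for k,p in zip((KT,KS,w),v) if p is not None]);print(n,X.round(3),np.round(np.array(r)*1e3,1))
# ortho: col = (0.34-y)*1000 , row=(0.72-x)*1000
def ortho(im,K,z):
    src=[];dst=[]
    for x,y in((.42,-.3),(.42,.3),(.7,-.3),(.7,.3)):
        p=K["extrinsics"]@np.array([x,y,z,1]);src.append([K["fx"]*p[0]/p[2]+K["cx"],K["fy"]*p[1]/p[2]+K["cy"]]);dst.append([(.34-y)*1000,(.72-x)*1000])
    return cv2.warpPerspective(im,cv2.getPerspectiveTransform(np.float32(src),np.float32(dst)),(650,300))
a=ortho(cv2.imread("pics/w1.png"),w,.043);b=ortho(cv2.imread("pics/top0.png"),KT,.043)
cv2.imwrite("pics/o1.png",np.vstack([a,b]))
```

```text
heater_tip [0.624 0.037 0.077] [6.3 3.3 3.3]
fan_tip [ 0.49  -0.046  0.083] [5.1 0.8 4.3]
isolator_tip [ 0.587 -0.202  0.058] [7.3 6.8 5.7]
cover_edge [ 0.439 -0.238  0.165] [7.6 5.3 4.1]
plunger_top [0.62  0.218 0.067] [2.1 1.  2.4]
supply [ 0.605  0.257 -0.   ] [0.8 0.8]
isolator_box [ 0.553 -0.215 -0.006] [7.  7.3 1.5]
heater_box [0.652 0.036 0.001] [7.9 4.9 4.9]
cover_hinge [ 0.506 -0.233  0.07 ] [2.3 2.3]
```

View pics/o1.png

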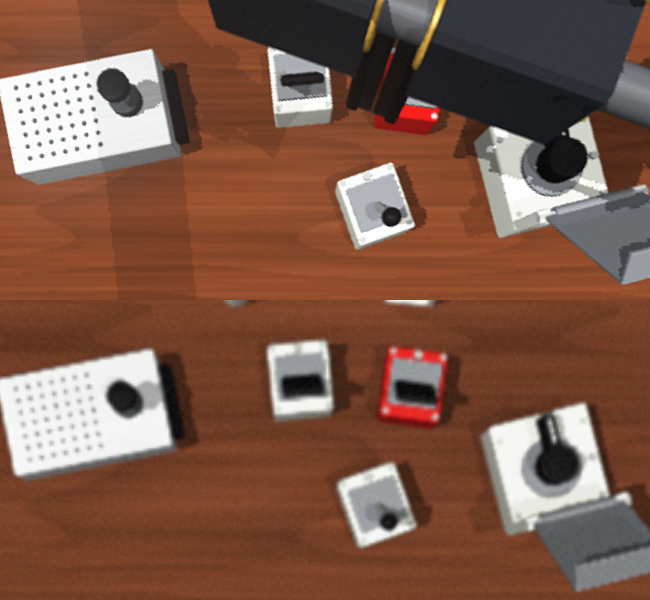

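Rectified view: the heater is the white box, with its top-face centre at (300,77) → (0.643, 0.040) and yaw ≈ 4°. Its flat black paddle leans toward the robot. The red one at (413,88) and yellow are excluded by colour, and the fan box at (375,205) has the ball. The isolator centre is ≈ (0.552, -0.211), yaw ≈ 14°. The plunger is ≈ (0.615, 0.209). Next I'll go behind the paddle.

```bash
python3 -m creep '0.023 0.0065 -0.03 6 0;0.023 0.0065 -0.03 6 0;0.023 0.0065 -0.03 6 0;0.023 0.0065 -0.03 5.5 0;0 0 -0.05 0 0;0 0 -0.05 0 0;0 0 -0.03 0 0;0 0 0 0 0'
python3 - <<'E'
from h import *
for c in("top",):
    im=cams.read_camera(c)[150:290,260:460];cv2.imwrite("pics/t2.png",cv2.resize(im,None,fx=4,fy=4,interpolation=2)[:,:,::-1])
    print(proj(c,get_obs()["tool_pos"]))
E
```

```text
time_s: 4.58
tool_pos: [0.581, 0.0408, 0.0901]
tool_rot: [-179.9, -0.3, -175.4]
force: [-0.3, -0.1, -0.4]
grip_width: 0.0006
grasp_force: 0.0
[330.09712765 218.81479166]
```

View pics/t2.png

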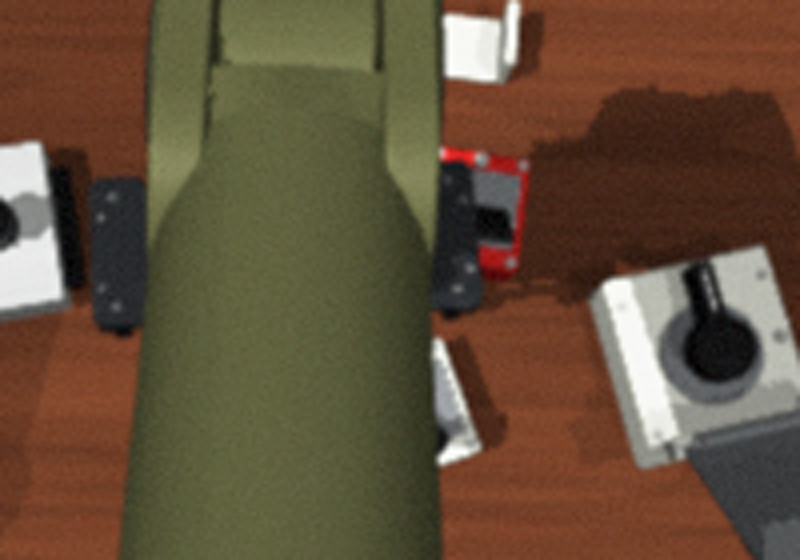

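The arm hides the heater in this view. The gripper clears the red box at (490,210), the isolator at (710,350) and the supply. Next I'll descend and push.

```bash
python3 -m creep '0 0 -0.024 0 0;0 0 0 0 0' && python3 -m creep '0.012 0 0 0 0;0.012 0.001 0 0 0;0.012 0.001 0 0 0' && python3 -m creep '0.012 0.001 0 0 0;0.012 0.001 0 0 0;0.008 0 0 0 0;0 0 0 0 0'
```

```text
time_s: 4.88
tool_pos: [0.5831, 0.041, 0.0692]
tool_rot: [180.0, -0.0, -175.4]
force: [-0.6, -0.3, 0.0]
grip_width: 0.0003
grasp_force: 0.0
time_s: 5.25
tool_pos: [0.6197, 0.0429, 0.0696]
tool_rot: [180.0, -0.1, -175.4]
force: [-3.2, -0.0, 3.0]
grip_width: 0.0006
grasp_force: 1.5
time_s: 5.75
tool_pos: [0.6473, 0.045, 0.0681]
tool_rot: [179.9, -0.6, -175.4]
force: [-12.6, 1.0, 9.7]
grip_width: 0.0006
grasp_force: 7.7
```

```bash
python3 -m creep '-0.02 0 0 0 0;0 0 0.05 0 0;0 0 0.05 0 0;-0.01 -0.052 0 3 0;-0.01 -0.052 0 3 0;-0.01 -0.052 0 3.4 0;-0.01 -0.052 0 0 0;0 0 0 0 0'
python3 - <<'E'
from h import *
im=cams.read_camera("scene")[140:300,180:400];cv2.imwrite("pics/s3.png",cv2.resize(im,None,fx=3.6,fy=3.6,interpolation=2)[:,:,::-1])
for n in("heater_tip","fan_tip","isolator_tip","plunger_top"):print(n,[(round(r["p"],2),np.round(r["xy"]).astype(int).tolist()) for r in finder.tip_of(n,"scene")[:4]])
for s in(-1,1): print(proj("scene",np.array([.643+s*.026,.04+s*.002,.086])))
E
```

```text
time_s: 6.75
tool_pos: [0.5899, -0.1705, 0.1693]
tool_rot: [-179.8, 0.0, -166.6]
force: [0.2, 1.2, 1.3]
grip_width: 0.0004
grasp_force: 0.0
heater_tip [(0.75, [372, 224]), (0.63, [331, 204]), (0.57, [293, 219])]
fan_tip [(0.71, [261, 246]), (0.4, [269, 199])]
isolator_tip [(0.71, [257, 244])]
plunger_top [(0.43, [347, 171]), (0.39, [333, 255])]
[318.01947378 196.76469729]
[333.19283106 202.16485677]
```

View pics/s3.png

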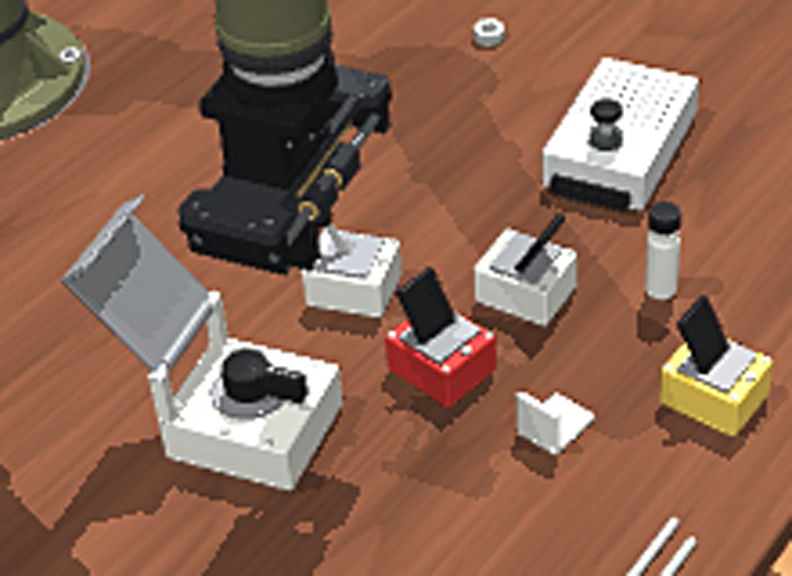

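The heater paddle now leans the other way, to crop (545,240), so it is off. The isolator arm still points +x at crop (290,385). The fan ball is untouched, as far as it shows. Isolator next.

```bash
python3 -m creep '-0.003 0.01 -0.05 0 0;0 0 -0.05 0 0;0 0 -0.012 0 0;0 0 0 0 0' && python3 -m creep '0 -0.012 0 0 0;0 -0.012 0 0 0;0 -0.012 0 0 0;0 -0.012 0 0 0' && python3 -m creep '-0.002 -0.012 0 0 0;-0.002 -0.012 0 0 0;-0.002 -0.01 0 0 0;0 0 0 0 0'
```

```text
time_s: 7.5
tool_pos: [0.5885, -0.1526, 0.0567]
tool_rot: [-180.0, -0.0, -166.0]
force: [-0.2, -0.4, -0.0]
grip_width: 0.0003
grasp_force: 0.0
time_s: 8.0
tool_pos: [0.5919, -0.1979, 0.0581]
tool_rot: [179.8, 0.4, -165.9]
force: [5.7, 7.7, 1.4]
grip_width: 0.0003
grasp_force: 3.8
time_s: 8.5
tool_pos: [0.5811, -0.2374, 0.0566]
tool_rot: [-180.0, -0.0, -166.2]
force: [-0.3, 0.1, -0.1]
grip_width: 0.0007
grasp_force: 0.0
```

```bash
python3 -m creep '0 -0.01 0 0 0;0.012 0.01 0 0 0;0 0 0.05 0 0;0 0 0.05 0 0;0 0.06 0 0 0;0 0.06 0 0 0;0 0.06 0 0 0;0 0.06 0 0 0'
python3 - <<'E'
from h import *
im=cams.read_camera("top")[150:310,200:500];cv2.imwrite("pics/t4.png",cv2.resize(im,None,fx=2.6,fy=2.6,interpolation=2)[:,:,::-1])
for n in("heater_tip","fan_tip","isolator_tip","plunger_top"):print(n,[(round(r["p"],2),np.round(r["xy"]).astype(int).tolist()) for r in finder.tip_of(n,"top")[:4]])
print(proj("top",np.array([.542,-.25,.064])),proj("top",np.array([.615,.209,.082])))
E
```

```text
time_s: 9.5
tool_pos: [0.5945, 0.0086, 0.1569]
tool_rot: [180.0, 0.1, -166.0]
force: [0.8, 0.3, 0.3]
grip_width: 0.0007
grasp_force: 0.0
heater_tip []
fan_tip [(0.53, [472, 287])]
isolator_tip [(0.86, [456, 233])]
plunger_top [(0.56, [256, 201]), (0.21, [433, 240])]
[457.36029777 241.6399791 ] [256.58754459 203.94657692]
```

View pics/t4.png

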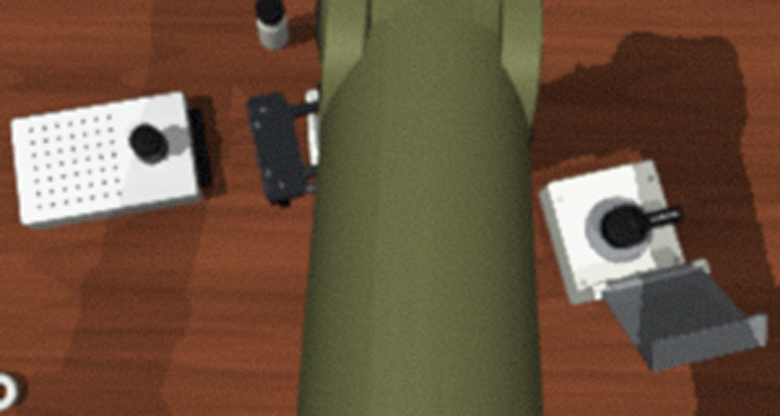

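The isolator arm points to crop (680,214), which is the box's -y with 14° yaw, so it is off. The plunger head is at (148,143), matching the projection. Plunger next.

```bash
python3 -m creep '0.0046 0.05 0 -3 0;0.0046 0.05 0 0 0;0.0046 0.05 0 0 0;0.0046 0.05 0 0 0;0 0 -0.04 0 0;0 0 -0.02 0 0;0 0 -0.01 0 0;0 0 0 0 0' && python3 -m creep '0 0 -0.008 0 0;0 0 -0.006 0 0;0 0 -0.004 0 0;0 0 -0.002 0 0;0 0 0 0 0'
```

```text
time_s: 10.75
tool_pos: [0.6128, 0.2032, 0.0864]
tool_rot: [-180.0, -0.0, -169.2]
force: [0.0, -1.0, 0.2]
grip_width: 0.0002
grasp_force: 0.0
time_s: 11.38
tool_pos: [0.6144, 0.2044, 0.0703]
tool_rot: [180.0, 0.2, -169.1]
force: [-2.4, -3.3, 16.1]
grip_width: 0.0005
grasp_force: 8.1
```

```bash
python3 -m creep '0 0 -0.001 0 0;0 0 0 0 0;0 0 0 0 0;0 0 0 0 0;0 0 0 0 0;0 0 0 0 0;0 0 0 0 0;0 0 0 0 0' && python3 -m creep '0 0 0 0 0;0 0 0 0 0;0 0 0 0 0;0 0 0 0 0;0 0 0 0 0;0 0 0 0 0;0 0 0 0 0;0 0 0 0 0' && python3 -m creep '0 0 0.02 0 0;0 0 0.05 0 0;0 0 0.05 0 0;0 0 0.05 0 0;0 0 0 0 0'
```

```text
time_s: 12.38
tool_pos: [0.6144, 0.2043, 0.0703]
tool_rot: [180.0, 0.2, -169.1]
force: [-4.2, -3.0, 19.9]
grip_width: 0.0002
grasp_force: 10.3
time_s: 13.38
tool_pos: [0.6144, 0.2043, 0.0702]
tool_rot: [180.0, 0.2, -169.1]
force: [-4.6, -2.5, 20.3]
grip_width: 0.0002
grasp_force: 10.3
time_s: 14.0
tool_pos: [0.6146, 0.2057, 0.2407]
tool_rot: [179.9, 0.5, -169.0]
force: [0.9, -0.3, -0.7]
grip_width: 0.0004
grasp_force: 0.0
```

```bash
python3 -m creep '-0.0256 -0.0565 0 3 0;-0.0256 -0.0565 0 0 0;-0.0256 -0.0565 0 0 0;-0.0256 -0.0565 0 0 0;-0.0256 -0.0565 0 0 0;-0.0256 -0.0565 0 0 0;-0.0256 -0.0565 0 0 0;-0.0256 -0.0565 0 0 0' && python3 -m creep '0 0 0 0 0;0 0 -0.03 0 0;0 0 0 0 0'
python3 - <<'E'
from h import *
im=cams.read_camera("scene")[120:300,150:390];cv2.imwrite("pics/s5.png",cv2.resize(im,None,fx=3.3,fy=3.3,interpolation=2)[:,:,::-1])
for n in("heater_tip","fan_tip","isolator_tip","plunger_top","cover_edge"):print(n,[(round(r["p"],2),np.round(r["xy"]).astype(int).tolist()) for r in finder.tip_of(n,"scene")[:3]])
E
```

```text
time_s: 15.0
tool_pos: [0.4061, -0.248, 0.2345]
tool_rot: [179.9, -0.0, -166.0]
force: [0.7, -0.3, -0.5]
grip_width: 0.0005
grasp_force: 0.0
time_s: 15.38
tool_pos: [0.4063, -0.2452, 0.2032]
tool_rot: [179.8, -0.3, -166.0]
force: [0.5, 0.5, -0.0]
grip_width: 0.0005
grasp_force: 0.0
heater_tip [(0.77, [296, 217]), (0.7, [372, 224]), (0.63, [333, 203])]
fan_tip [(0.37, [270, 198])]
isolator_tip [(0.72, [240, 255])]
plunger_top [(0.6, [348, 170])]
cover_edge [(0.94, [201, 208])]
```

View pics/s5.png

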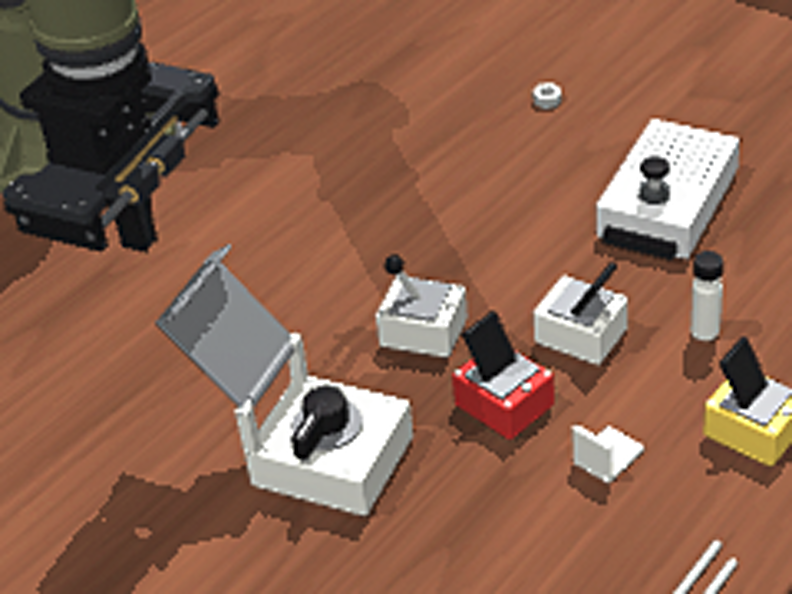

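Cover still leans back at crop (200,300). The isolator and heater are off, the fan ball is on, and the plunger is up. Fingers are behind the cover, so I'll lower and push along the box's +x.

```bash
python3 -m creep '0 0 -0.035 0 0;0 0 -0.028 0 0;0 0 0 0 0' && python3 -m creep '0.0116 0.0029 0 0 0;0.0116 0.0029 0 0 0;0.0116 0.0029 0 0 0;0.0116 0.0029 0 0 0;0.0116 0.0029 0 0 0;0.0116 0.0029 0 0 0;0 0 0 0 0' && python3 -m creep '0.0116 0.0029 0 0 0;0.0116 0.0029 0 0 0;0.0116 0.0029 0 0 0;0.0116 0.0029 0 0 0;0.0116 0.0029 0 0 0;0.0116 0.0029 0 0 0;0.0116 0.0029 0 0 0;0 0 0 0 0'
```

```text
time_s: 16.05
tool_pos: [0.4066, -0.2466, 0.1415]
tool_rot: [179.9, -0.2, -166.1]
force: [0.3, 0.5, 0.2]
grip_width: 0.0005
grasp_force: 0.0
time_s: 16.92
tool_pos: [0.4785, -0.2292, 0.1424]
tool_rot: [-180.0, 0.0, -166.0]
force: [-0.6, -0.4, 0.2]
grip_width: 0.0005
grasp_force: 0.0
time_s: 17.92
tool_pos: [0.5599, -0.2088, 0.1426]
tool_rot: [-180.0, 0.0, -166.0]
force: [-0.9, 0.2, -0.6]
grip_width: 0.0003
grasp_force: 0.0
```

```bash
python3 -m creep '0.006 0.0015 -0.012 0 0;0.006 0.0015 -0.012 0 0;0.006 0.0015 -0.012 0 0;0.006 0.0015 -0.008 0 0;0 0 -0.004 0 0;0 0 -0.004 0 0;0 0 0 0 0'
```

```text
time_s: 18.8
tool_pos: [0.5829, -0.2033, 0.0924]
tool_rot: [179.9, 0.1, -166.1]
force: [-3.2, 1.7, 9.5]
grip_width: 0.0004
grasp_force: 4.5
```

```bash
python3 -c "
from h import *
im=cams.read_camera('scene')[120:300,150:390];cv2.imwrite('pics/s6.png',cv2.resize(im,None,fx=3.3,fy=3.3,interpolation=2)[:,:,::-1])"
```

```text
(no output)
```

View pics/s6.png

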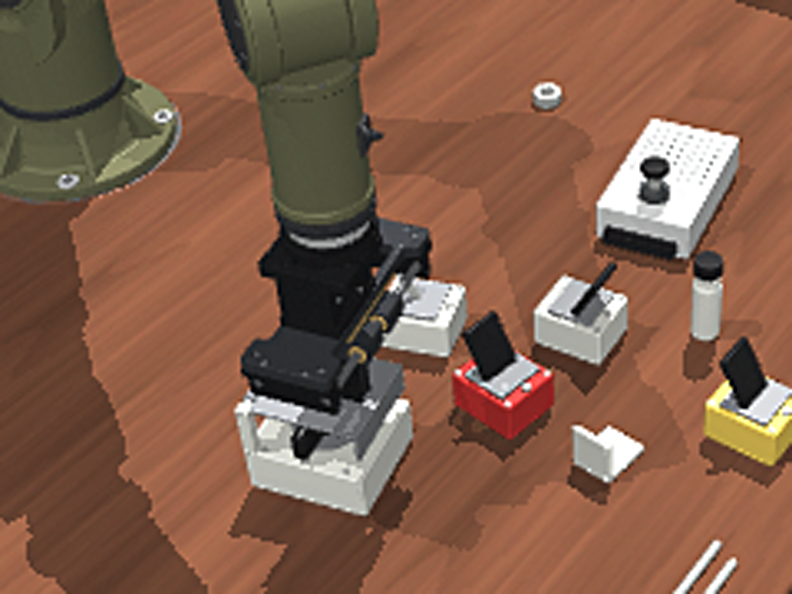

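The cover is level over the isolator at crop (340,410). I'll press a little more to confirm it's on its stop, then lift clear.

```bash
python3 -m creep '0 0 -0.004 0 0;0 0 0 0 0;0 0 0 0 0' && python3 -m creep '0 0 0.02 0 0;0 0 0.05 0 0;0 0 0.05 0 0;-0.02 0.05 0.03 0 0;-0.02 0.05 0 0 0;-0.02 0.05 0 0 0;0 0.05 0 0 0;0 0 0 0 0'
python3 - <<'E'
from h import *
im=cams.read_camera('scene')[120:300,150:390];cv2.imwrite('pics/s7.png',cv2.resize(im,None,fx=3.3,fy=3.3,interpolation=2)[:,:,::-1])
r=finder.tip_of("cover_edge","scene")[:1];cams.read_camera("top");t=finder.tip_of("cover_edge","top")[:1]
print(r and r[0]["xy"],t and t[0]["xy"])
if r and t: print(tri([(cams.calibration("scene"),r[0]["xy"]),(cams.calibration("top"),t[0]["xy"])]))
for a in(0,.08,.3):
    P=np.array([.5045,-.223,.09])+.103*np.array([.97*np.cos(a),.242*np.cos(a),np.sin(a)]);print(a,proj("scene",P),proj("top",P))
E
```

```text
time_s: 19.23
tool_pos: [0.583, -0.2034, 0.092]
tool_rot: [179.8, 0.2, -166.1]
force: [-10.8, 4.2, 30.2]
grip_width: 0.0004
grasp_force: 14.7
time_s: 20.23
tool_pos: [0.5223, 0.0017, 0.2368]
tool_rot: [179.9, 0.1, -165.6]
force: [-0.2, -1.0, -0.1]
grip_width: 0.0005
grasp_force: 0.0
[262.9, 242.2] []
0 [265.06387124 241.03609292] [436.5253106  211.96401415]
0.08 [264.66894526 238.86599715] [437.60151312 211.38462637]
0.3 [262.44626004 232.6349524 ] [441.05427816 211.25691973]
```

View pics/s7.png

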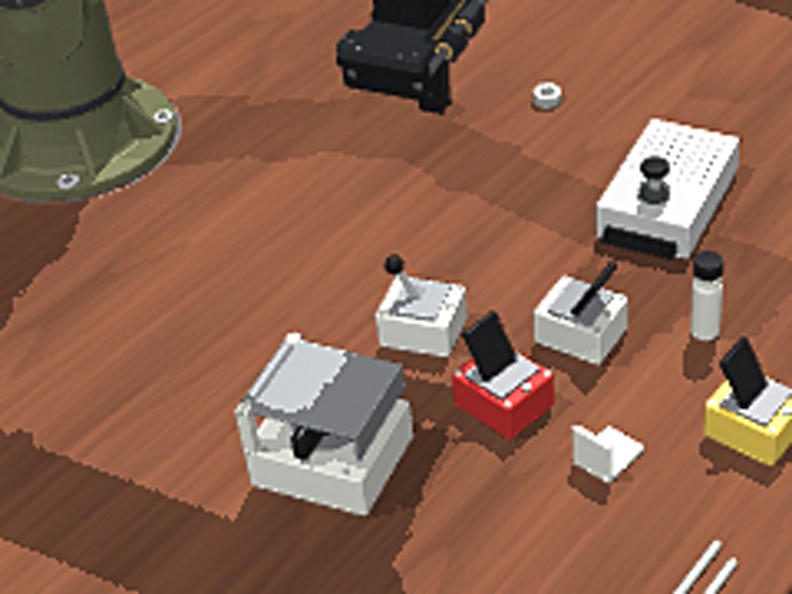

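The cover is shut: its edge is at (263,242) against a predicted (265,241) for zero, and it pressed hard on the stop. Heater and isolator are off, fan is on, plunger is up, bystanders are in place and the arm is clear. Handing in.

```bash
python3 -c "
from h import *
print(ticket.sign_off())"
```

```text
the job is handed in; nothing more can be done
None
```

I flipped the heater off, turned the isolator off, held the plunger fully down for about 2 s and released it, and shut the cover; the last picture showed the fan still on and the glue pot, bracket and nut in place, and I handed the job in at about 20 s (no verdict came back).

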